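Stock-check the filler tins on the free scan ledge

TASK

Use whichever of the two scan ledges is not taken by the blue washer jug: first put the scraper that lies on it flat into the red tool tray, then stand every filler tin on the bench upright on that ledge with its yellow label squarely facing that ledge's scanner, and once they all stand there flip that scanner's orange toggle all the way over, away from the robot. Leave the jug standing where it is, its scanner's toggle off, and the other things on the bench where they lie. If a tin gets knocked out of place, set it right again before you finish.

Things in the scene. Friction and masses are not known exactly. Their poses are not given: they have to be found in the camera images.
- station_a: Scan station A (robot's left), fixed. Aluminium ledge 55 mm wide (x), 390 mm long (y), top 15 mm above the bench; origin under its centre at bench level. Behind it, at own x +65 to +130, stands its black scanner, 50 mm high, whose window looks to -x: a label facing the scanner points to the station's +x. Room for 4 tins at 95 mm pitch.
- station_b: Scan station B (robot's right), fixed. Aluminium ledge 55 mm wide (x), 390 mm long (y), top 15 mm above the bench; origin under its centre at bench level. Behind it, at own x +65 to +130, stands its black scanner, 50 mm high, whose window looks to -x: a label facing the scanner points to the station's +x. Room for 4 tins at 95 mm pitch.
- toggle_a (a joint): Orange toggle on top of station A's scanner, rad: 0 = off, leaning to the station's -x (toward the robot); 1.0 = fully over to +x (on). Stays where left; a light push on its tip moves it.
- toggle_b (a joint): Orange toggle on top of station B's scanner, rad: 0 = off, leaning to the station's -x (toward the robot); 1.0 = fully over to +x (on). Stays where left; a light push on its tip moves it.
- toggle_a_tip (a point): Tip of the toggle of station A: a 50 mm stick that pivots near the scanner's top, at the station's x = +95 mm, y = 0; the tip travels about 50 mm in the station's +x.
- toggle_b_tip (a point): Tip of the toggle of station B: a 50 mm stick that pivots near the scanner's top, at the station's x = +95 mm, y = 0; the tip travels about 50 mm in the station's +x.
- scraper: Stainless putty scraper lying flat, 190 mm long (own x, -95 to +95), blade toward +x (50 mm wide, 3 mm thick), black handle toward -x (28 mm wide, 20 mm high, x = -95 to +10). Origin mid-length at its underside; centre of mass near x = -5. At the start it lies along the free ledge.
- tray: Red open tool tray, fixed, outer 250 mm (own x) by 100 mm (own y), 24 mm high, walls and floor 5 mm, between the stations. Origin at the centre of its underside.
- tin1: Filler tin, steel, 62 mm diameter, 48 mm high, about 0.25 kg, lid white. Origin at the centre of its underside, z up, own +x points to the yellow black-striped label on its side; a yellow bar on the lid runs from the centre toward the label. May be absent.
- tin2: Filler tin, steel, 62 mm diameter, 48 mm high, about 0.25 kg, lid green. Origin at the centre of its underside, z up, own +x points to the yellow black-striped label on its side; a yellow bar on the lid runs from the centre toward the label. May be absent.
- tin3: Filler tin, steel, 62 mm diameter, 48 mm high, about 0.25 kg, lid red. Origin at the centre of its underside, z up, own +x points to the yellow black-striped label on its side; a yellow bar on the lid runs from the centre toward the label. May be absent.
- tin4: Filler tin, steel, 62 mm diameter, 48 mm high, about 0.25 kg, lid blue. Origin at the centre of its underside, z up, own +x points to the yellow black-striped label on its side; a yellow bar on the lid runs from the centre toward the label. May be absent.
- tin5: Filler tin, steel, 62 mm diameter, 48 mm high, about 0.25 kg, lid black. Origin at the centre of its underside, z up, own +x points to the yellow black-striped label on its side; a yellow bar on the lid runs from the centre toward the label. May be absent.
- tin1_label (a point): Centre of that tin's label: 31 mm from the tin's axis toward its +x, 23 mm above its underside.
- tin2_label (a point): Centre of that tin's label: 31 mm from the tin's axis toward its +x, 23 mm above its underside.
- tin3_label (a point): Centre of that tin's label: 31 mm from the tin's axis toward its +x, 23 mm above its underside.
- tin4_label (a point): Centre of that tin's label: 31 mm from the tin's axis toward its +x, 23 mm above its underside.
- tin5_label (a point): Centre of that tin's label: 31 mm from the tin's axis toward its +x, 23 mm above its underside.
- jug: Closed blue washer jug, 62 mm (own x) x 110 mm (own y), 192 mm high, standing on one of the two ledges: that ledge is taken. Origin at the centre of its underside. Leave it alone.
- mallet: Yellow-headed plastic mallet lying in front of the left tins, handle 26 mm thick from own x = -145, head 54 mm thick and 90 mm long (own y) at x = +45. Origin at the centre of its underside. Bystander: leave alone.
- gauge: Aluminium step gauge, 80 x 35 mm, four steps up to 40 mm high. Origin at the centre of its underside. Bystander: leave alone.
- tape: Roll of blue tape, 96 mm diameter, 25 mm high. Origin at the centre of its underside. Bystander: leave alone.
- sander: Cork sanding block, 50 x 90 x 30 mm. Origin at the centre of its underside. Bystander: leave alone.
- spray: Red spray can, 64 mm diameter, 190 mm high. Origin at the centre of its underside. Bystander: leave alone.

How it is judged:
By the outcome, as a careful person would: the job done as asked, in the order asked, and still so for the second after the job is handed in, with the robot touching nothing.
Of tin1, tin2, tin3, tin4, tin5 only 3 to 4 are there at a start; the rules pass over those that are not, and their reading is None.
At some moment in a run one of tin1, tin2, tin3, tin4, tin5 may be knocked a few centimetres aside while the robot is not near it.
It also fails if it takes over 210 s, if anything falls off the work surface, if the arm or the gripper's body presses on something with over 40 N, if the wrist force passes 120 N, or if a joint passes its speed limit or range.

ROBOT

A 6-joint arm with a two-finger parallel gripper is mounted at the origin on the work surface. World frame = base frame: x ahead of the robot, y to its left, z up, the work surface at z = 0. Lengths are in m, angles in rad, forces in N, time in s.
With the tool pointing down it reaches from about 0.275 to 0.875 m from the base axis. Payload 12.5 kg.
Tool frame: the origin (TCP) lies at the very end of the fingers, on their centre line; the grasp point (between the pads) lies 19 mm behind it; z points along the fingers, y is the line along which they close (so a half turn about z gives the same grasp; the last joint's range is limited). The gripper opens to 85 mm and grips with 20 to 120 N. Pads are 22 mm wide; open, the fingers measure 114 mm over their backs; the gripper's body (76 mm by 85 mm) begins 54 mm behind the grasp point. The pads swing forward as they close: fully open they stand 13 mm farther back than shut.
Start: joints at [1.236, 0.351, 1.652, -0, 1.139, -0.085], TCP at [0.136, 0.533, 0.231] pointing down, gripper open.
Joint ranges: [-2.75, 2.75], [-0.79, 2.1], [0.01, 2.65], [-1.57, 4.71], [0.07, 3.14], [-2.87, 2.87]. Speed limits (rad/s): [2.22, 2.22, 2.79, 3.14, 3.14, 3.14].

INTERFACE

Orientations are given as a 3x3 rotation matrix whose columns are the frame's x, y, z axes.
In Python, from bench import manip gives the robot as it stands. Calls block until the motion is done:
- manip.move_ptp(position, orientation): joint-space move of the TCP to a pose.
- manip.move_l(position, attitude=None, max_speed=0.15): straight line of the TCP; attitude=None keeps the orientation; max_speed is the mean speed in m/s.
- manip.move_j(angles): joint-space move.
- manip.set_gripper(opening, effort=None): opening from 0.0 (shut) to 1.0 (fully open); effort is the grip in N (None keeps the last); returns when the fingers have stopped.
- manip.dwell(seconds).
- manip.inverse_kinematics(position, orientation): joint angles nearest the present ones, or None.
- manip.grab_frame(name): name is "scene" or "side" or "wrist"; returns (picture, depth): 400x640x3 uint8, red, green, blue; 400x640 float32, m along the optical axis (not along the pixel's ray), 0 where there is no reading.
- manip.get_calibration(name): a dict with "camera_matrix" (3x3 intrinsics, pixels), "k1" (the pictures are not rectified: a ray, as slopes to the right and down, at radius r is drawn at 1 + k1 r^2 times it, then the intrinsics apply), "R" (3x3) and "t" (3): a world point X has camera coordinates R X + t. Camera axes: x right, y down, z forward; pixel columns grow to the right and rows downward; lengths in m; the calibration is good to about 2 mm. A picture is of the moment at which its call begins: read the wrist's pose just before it. get_calibration takes no time and is no camera call; for the wrist camera it gives the pose at the moment of the call.
A pose or a line that the arm cannot do raises manip.Unreachable and nothing moves.
- manip.sign_off(): hands the job in; it is judged then, once.
Trained networks look in the newest picture that a camera, given by its name, has taken for a name from the list of things; names that differ only in an ending like _2 or _b are one class to them, and where a whole thing is asked for, a point or a joint stands for the part that bears it (a point fixed in the world has none). Each returns a list of dicts, best first, with "confidence" (0 to 1); they miss things now and then, are a little off and sometimes report something else, mostly with a low value. They report only what shows in the picture. A call takes as long as a camera call.
- manip.look_for(camera, name): "at" ([x, y, z] in m, in world coordinates, good to about 4 mm: the middle of the surface that is visible of it).
Readings, each from a call of its own:
- manip.current_time(): time.
- manip.current_qpos(): joint angles.
- manip.current_joint_vel(): joint speeds.
- manip.current_joint_torque(): joint torques, N m.
- manip.current_ee_pos(): TCP position.
- manip.current_tcp_rot(): TCP orientation.
- manip.current_force(): force on the tool from outside, world axes, zero at the start.
- manip.current_ft_torque(): the same for the moment, N m.
- manip.current_grip_width(): opening from 0.0 (shut) to 1.0 (fully open).
- manip.current_grip_force(): force on a finger pad.
Only numpy, scipy, OpenCV 4.12 (cv2) and the standard library are available. Lean on these libraries where they do the work, as an engineer would, in place of code of your own. Each camera call takes 0.05 s, during which the arm holds its last target. There are 200 camera calls.

## Working session

There is one attempt and no reset: what is moved stays moved. The work goes in short steps, each a Python script; the robot and the scene stay as the last script left them, time stands still between calls to the robot, and variables do not carry over. Pictures are saved under pics/ and viewed, at most 14 in all, crops included, and the job is handed in when it is done.

```bash
ls; mkdir -p pics
python3 - <<'E'
from bench import manip as m
import cv2
for c in ["scene","side"]:
    p,d=m.grab_frame(c); cv2.imwrite(f"pics/{c}0.png",p[:,:,::-1])
    k=m.get_calibration(c); print(c,k)
    for n in ["station_a","jug","tin1","tin2","tin3","tin4","tin5","scraper","tray","toggle_a_tip"]:
        print(n,[(round(r["confidence"],2),[round(float(v),3) for v in r["at"]]) for r in m.look_for(c,n)][:4])
print(m.current_time())
E
```

```text
pics
scene {'camera_matrix': array([[479.26850562,   0.        , 326.30037083],
       [  0.        , 479.26850562, 201.19314496],
       [  0.        ,   0.        ,   1.        ]]), 'k1': -0.012951570483824209, 'R': array([[ 0.42855193,  0.90347667, -0.00855294],
       [ 0.66817793, -0.32328473, -0.67009346],
       [-0.60817884,  0.28145496, -0.74222746]]), 't': array([-0.1598108 , -0.26505696,  1.96436877])}
station_a [(0.77, [0.661, 0.244, 0.039]), (0.58, [0.643, -0.298, 0.047]), (0.35, [0.322, -0.278, 0.029]), (0.27, [0.604, -0.524, 0.139])]
jug [(0.61, [0.594, 0.228, 0.127])]
tin1 [(0.71, [0.432, -0.183, 0.05]), (0.68, [0.432, -0.004, 0.049]), (0.66, [0.43, 0.17, 0.044]), (0.61, [0.427, 0.3, 0.05])]
tin2 [(0.71, [0.432, -0.183, 0.05]), (0.68, [0.432, -0.004, 0.049]), (0.66, [0.43, 0.17, 0.044]), (0.61, [0.427, 0.3, 0.05])]
tin3 [(0.71, [0.432, -0.183, 0.05]), (0.68, [0.432, -0.004, 0.049]), (0.66, [0.43, 0.17, 0.044]), (0.61, [0.427, 0.3, 0.05])]
tin4 [(0.71, [0.432, -0.183, 0.05]), (0.68, [0.432, -0.004, 0.049]), (0.66, [0.43, 0.17, 0.044]), (0.61, [0.427, 0.3, 0.05])]
tin5 
[... 940 characters left out ...]
 0.298, 0.047])]
tin2 [(0.89, [0.404, -0.007, 0.051]), (0.84, [0.408, 0.164, 0.044]), (0.66, [0.408, -0.186, 0.044]), (0.56, [0.415, 0.298, 0.047])]
tin3 [(0.89, [0.404, -0.007, 0.051]), (0.84, [0.408, 0.164, 0.044]), (0.66, [0.408, -0.186, 0.044]), (0.56, [0.415, 0.298, 0.047])]
tin4 [(0.89, [0.404, -0.007, 0.051]), (0.84, [0.408, 0.164, 0.044]), (0.66, [0.408, -0.186, 0.044]), (0.56, [0.415, 0.298, 0.047])]
tin5 [(0.89, [0.404, -0.007, 0.051]), (0.84, [0.408, 0.164, 0.044]), (0.66, [0.408, -0.186, 0.044]), (0.56, [0.415, 0.298, 0.047])]
scraper [(0.68, [0.54, -0.271, 0.022])]
tray [(0.78, [0.606, 0.01, 0.005]), (0.29, [0.642, 0.266, 0.126])]
toggle_a_tip [(0.23, [0.419, 0.294, 0.044])]
1.1
```

View pics/scene0.png

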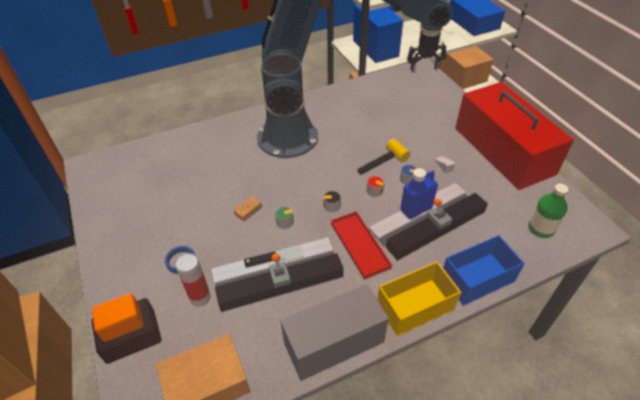

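View pics/side0.png

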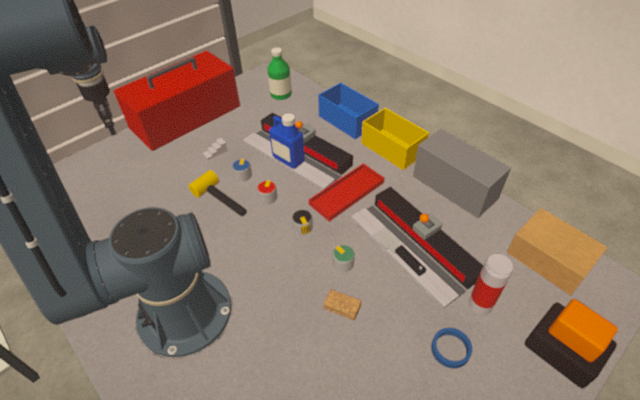

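Jug stands on the left ledge (A), so B is free: scraper at about (405,255) in the side view. The tins are green, black, red and blue. Next, a closer look with the wrist camera.

```bash
cat > h.py <<'E'
from bench import manip as m
import numpy as np, cv2
def down(yaw):  # tool z down, tool x axis at yaw in world
    c,s=np.cos(yaw),np.sin(yaw)
    return np.array([[c,s,0],[s,-c,0],[0,0,-1.]])
def cloud(c,d,k):
    """world point per pixel (h,w,3), nan where no depth"""
    h,w=d.shape; u,v=np.meshgrid(np.arange(w,dtype=float),np.arange(h,dtype=float))
    pts=np.stack([u,v],-1).reshape(-1,1,2)
    n=cv2.undistortPoints(pts,k["camera_matrix"],np.array([k["k1"],0,0,0,0.])).reshape(h,w,2)
    P=np.dstack([n[...,0]*d,n[...,1]*d,d]); P[d<=0]=np.nan
    return (P-k["t"])@k["R"]
def snap(c,name=None):
    k=m.get_calibration(c); p,d=m.grab_frame(c)
    if name: cv2.imwrite(f"pics/{name}.png",p[:,:,::-1])
    return p,cloud(c,d,k)
E
python3 - <<'E'
from h import *
np.set_printoptions(precision=3,suppress=True)
print(m.current_tcp_rot()); k=m.get_calibration("wrist"); print(k["R"].T, -k["R"].T@k["t"], k["camera_matrix"][0,0], m.current_ee_pos())
R=down(0)
for n,(x,y) in {"wT":(0.36,0.2),"wB":(0.5,-0.2)}.items():
  for yaw in (0,np.pi):
    for z in (0.5,.45,.4): print(n,yaw,z,m.inverse_kinematics([x,y,z],down(yaw)))
E
```

```text
[[-0.969  0.247  0.   ]
 [ 0.247  0.969 -0.   ]
 [-0.    -0.    -1.   ]]
[[ 0.247  0.935  0.253]
 [ 0.969 -0.238 -0.065]
 [-0.001  0.261 -0.965]] [0.072 0.548 0.374] 342.6044485623158 [0.136 0.533 0.231]
wT 0 0.5 [ 0.394 -0.062  1.495 -0.     1.709  1.965]
wT 0 0.45 [ 0.394 -0.06   1.607 -0.     1.595  1.965]
wT 0 0.4 [ 0.394 -0.047  1.71  -0.     1.479  1.965]
wT 3.141592653589793 0.5 [ 0.394 -0.062  1.495 -0.     1.709 -1.177]
wT 3.141592653589793 0.45 [ 0.394 -0.06   1.607 -0.     1.595 -1.177]
wT 3.141592653589793 0.4 [ 0.394 -0.047  1.71  -0.     1.479 -1.177]
wB 0 0.5 [-0.467  0.202  1.211 -0.     1.729  1.104]
wB 0 0.45 [-0.467  0.201  1.325 -0.     1.615  1.104]
wB 0 0.4 [-0.467  0.212  1.427 -0.     1.503  1.104]
wB 3.141592653589793 0.5 [-0.467  0.202  1.211 -0.     1.729 -2.038]
wB 3.141592653589793 0.45 [-0.467  0.201  1.325 -0.     1.615 -2.038]
wB 3.141592653589793 0.4 [-0.467  0.212  1.427 -0.     1.503 -2.038]
```

Run:
```python
from h import *
np.set_printoptions(precision=3,suppress=True)
for n,(x,y) in {"wT":(0.4,0.15),"wB":(0.45,-0.15)}.items():
    m.move_ptp([x,y,0.36],down(np.pi)); m.dwell(0.2)
    p,P=snap("wrist",n); np.savez(f"{n}.npz",p=p,P=P)
    for q in ["tin1","scraper","tray","toggle_b_tip"]:
        print(q,[(round(r["confidence"],2),np.round(r["at"],3)) for r in m.look_for("wrist",q)][:4])
print(m.current_time())
```

```text
tin1 [(0.85, array([ 0.41 , -0.166,  0.05 ])), (0.84, array([0.412, 0.174, 0.047])), (0.84, array([0.417, 0.311, 0.05 ])), (0.66, array([0.418, 0.003, 0.049]))]
scraper [(0.67, array([ 0.551, -0.249,  0.023]))]
tray [(0.73, array([0.604, 0.016, 0.003])), (0.28, array([ 0.308, -0.25 ,  0.035]))]
toggle_b_tip [(0.61, array([ 0.627, -0.278,  0.11 ]))]
tin1 [(0.74, array([ 0.412, -0.178,  0.049])), (0.71, array([0.421, 0.289, 0.016])), (0.68, array([0.414, 0.16 , 0.048])), (0.56, array([ 0.417, -0.004,  0.047]))]
scraper [(0.56, array([ 0.55 , -0.256,  0.021])), (0.54, array([0.648, 0.262, 0.111]))]
tray [(0.77, array([0.586, 0.005, 0.003]))]
toggle_b_tip [(0.52, array([ 0.621, -0.278,  0.124])), (0.28, array([0.423, 0.282, 0.015]))]
4.925
```

View pics/wT.png

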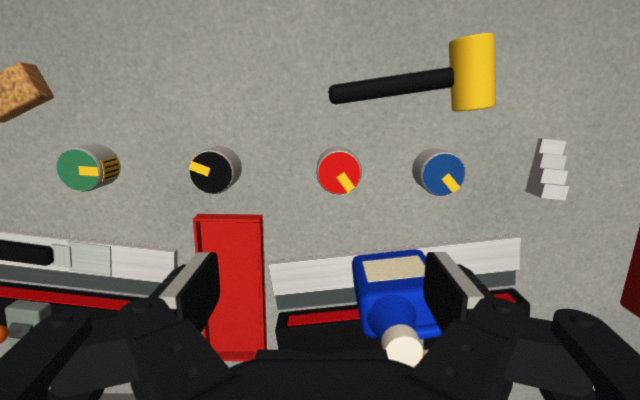

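View pics/wB.png

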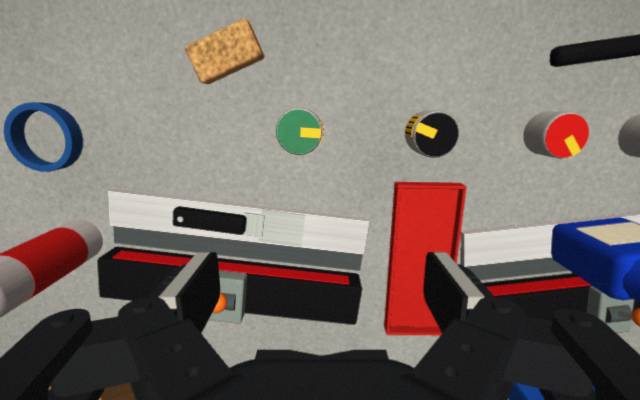

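Both wrist views show the four tins (lids with yellow bars) in a row at x≈0.41, the scraper on B at wB (210,220) with blade to the right (+y), and the tray at (425,255). Now fit precise poses.

```bash
cat >> h.py <<'E'
def tinfit(p,P,x,y,z0=0.048,r=0.045):
    """lid centre and bar direction of a tin with its lid at z0, near x,y"""
    M=(np.hypot(P[...,0]-x,P[...,1]-y)<r)&(abs(P[...,2]-z0)<0.006)
    Q=P[M]; 
    if len(Q)<80: return None
    (cx,cy),rad=cv2.minEnclosingCircle(cv2.convexHull(Q[:,:2].astype(np.float32)))
    c=p.astype(int); Y=M&(c[...,0]>150)&(c[...,1]>110)&(c[...,2]<100)
    Y&=np.hypot(P[...,0]-cx,P[...,1]-cy)<0.029
    b=P[Y].mean(0) if Y.sum()>5 else np.full(3,np.nan)
    return np.array([cx,cy,np.median(Q[:,2])]),rad,np.arctan2(b[1]-cy,b[0]-cx),np.hypot(b[1]-cy,b[0]-cx),int(Y.sum())
def rect(P,M):
    Q=P[M]; r=cv2.minAreaRect(Q[:,:2].astype(np.float32)*1000); return r,np.median(Q[:,2]),len(Q)
E
python3 - <<'E'
from h import *
np.set_printoptions(precision=4,suppress=True)
T={"green":(.415,-.178),"black":(.418,-.002),"red":(.413,.167),"blue":(.418,.3)}
for n in ["wT","wB"]:
    f=np.load(n+".npz"); p,P=f["p"],f["P"]; c=p.astype(int)
    z=P[...,2]; print(n,"bench z",np.nanmedian(z[:60]))
    for t,xy in T.items(): print(t,tinfit(p,P,*xy))
    X,Y=P[...,0],P[...,1]
    red=(c[...,0]>110)&(c[...,1]<60)&(c[...,2]<60)
    print("tray",rect(P,red&(abs(Y)<.1)&(z>-.01)&(z<.04)&(X<.8)))
    B=(Y<-.05)&(Y>-.55)&(X>.45)&(X<.8)
    br=c.min(-1)>110
    L=B&(abs(z-.015)<.004)&(X<.62); print("ledge",rect(P,L&br))
    for a in (-.40,-.35,-.3,-.25,-.2,-.15,-.12,-.1,-.09,-.08,-.07): 
        s=X[L&br&(abs(Y-a)<.004)]; print(a,np.percentile(s,[2,98]) if len(s)>5 else None,end=' ')
    print()
    dark=c.max(-1)<70
    h=B&dark&(abs(z-.035)<.006)&(X<.6); print("handle",rect(P,h) if h.sum()>20 else None)
    s=B&(abs(z-.05)<.004)&dark; print("scanner",rect(P,s) if s.sum()>20 else None)
    bl=B&br&(abs(z-.018)<.0012)&(X<.6); print("blade",rect(P,bl) if bl.sum()>20 else None)
    o=B&(c[...,0]>180)&(c[...,1]<140)&(c[...,2]<70); print("toggle",P[o].mean(0) if o.any() else None)
E
```

```text
wT bench z 0.0001478009218052653
green (array([ 0.4133, -0.1791,  0.0488]), 0.031391192227602005, np.float64(1.4746378483756657), np.float64(0.014407170999530932), 182)
black (array([0.417 , 0.    , 0.0488]), 0.03139779344201088, np.float64(-1.9534010434666045), np.float64(0.015242010556571288), 176)
red (array([0.4177, 0.173 , 0.0487]), 0.03134103864431381, np.float64(0.6202212669704678), np.float64(0.014987036479659682), 181)
blue (array([0.4194, 0.313 , 0.0485]), 0.030749136582016945, np.float64(0.7530163239819007), np.float64(0.01565960214044735), 167)
tray (((625.2887573242188, 29.018592834472656), (142.6522216796875, 270.12725830078125), 89.2314682006836), np.float64(0.005432420844140433), 7441)
ledge (((558.07763671875, -217.61767578125), (273.07452392578125, 56.46284866333008), 82.93338012695312), np.float64(0.015647480157542415), 3849)
-0.4 None -0.35 [0.5251 0.5698] -0.3 [0.5212 0.5743] -0.25 [0.5271 0.5812] -0.2 [0.5337 0.5838] -0.15 [0.5392 0.5933] -0.12 [0.5429 0.5971] -0.1 [0.5456 0.5931] -0.09 [0.5459 0.5843] -0.08 [0.5475 0.5761] -0.07 None 
handle (((543.864074707031
[... 1202 characters left out ...]
)
-0.4 [0.5096 0.5626] -0.35 [0.5149 0.5689] -0.3 [0.5206 0.5752] -0.25 [0.5266 0.5816] -0.2 [0.5332 0.5867] -0.15 [0.5391 0.5928] -0.12 [0.5428 0.5961] -0.1 [0.5455 0.5989] -0.09 [0.5462 0.5995] -0.08 [0.5477 0.5863] -0.07 None 
handle (((552.2762451171875, -370.296630859375), (52.96142578125, 219.46524047851562), 10.508974075317383), np.float64(0.03491405226958957), 1249)
scanner (((647.3842163085938, -286.19476318359375), (386.68963623046875, 64.23251342773438), 83.2931137084961), np.float64(0.050094233192272984), 6661)
blade (((546.6806640625, -310.5703125), (448.7367248535156, 66.76496887207031), 85.88279724121094), np.float64(0.01795572578960846), 1286)
toggle [ 0.6197 -0.2644  0.0859]
```

Run:
```python
from h import *
np.set_printoptions(precision=4,suppress=True)
f=np.load("wB.npz"); p,P=f["p"],f["P"]; c=p.astype(int); X,Y,z=P[...,0],P[...,1],P[...,2]
h=(c.max(-1)<80)&(abs(z-.035)<.006)&(X<.573)&(X>.5)&(Y>-.42)&(Y<-.15); print("handle",rect(P,h))
for n in ("wB","wT"):
    f=np.load(n+".npz"); p,P=f["p"],f["P"]; c=p.astype(int); X,Y,z=P[...,0],P[...,1],P[...,2]
    red=(c[...,0]>90)&(c[...,1]<60)&(c[...,2]<60)&(abs(Y)<.09)&(X>.46)
    r=red&(abs(z-.024)<.003)&(Y<.068); print("rim",rect(P,r))
    r=red&(abs(z-.005)<.002)&(Y<.064); print("floor",rect(P,r), np.percentile(Y[r],[1,99]),np.percentile(X[r],[1,99]))
for cam in ("scene","side"):
    m.grab_frame(cam); print([(round(r["confidence"],2),np.round(r["at"],3)) for r in m.look_for(cam,"spray")][:2])
print(m.current_ee_pos(),m.current_time())
```

```text
handle (((542.1361694335938, -312.5990905761719), (102.6479263305664, 26.23549461364746), 81.753662109375), np.float64(0.03490954194123808), 1233)
rim (((614.3424072265625, 6.437648773193359), (98.80653381347656, 248.32456970214844), 89.22576141357422), np.float64(0.023637208874276658), 1098)
floor (((613.6930541992188, 4.639926910400391), (97.53473663330078, 247.1583251953125), 88.6493911743164), np.float64(0.005026039031337017), 6036) [-0.0415  0.0514] [0.5004 0.7351]
rim (((614.3960571289062, 7.608551025390625), (99.36973571777344, 248.86790466308594), 89.16484069824219), np.float64(0.023822544286536282), 852)
floor (((613.2774658203125, 8.98428726196289), (99.13605499267578, 247.10899353027344), 89.95991516113281), np.float64(0.005208672026758445), 6066) [-0.0371  0.0489] [0.5018 0.7333]
[(0.68, array([ 0.603, -0.527,  0.14 ]))]
[(0.9, array([ 0.555, -0.529,  0.138])), (0.54, array([ 0.422, -0.547,  0.029]))]
[ 0.45 -0.15  0.36] 5.125
```

```bash
cat >> h.py <<'E'
SB=-0.1172; OB=np.array([.5506,-.2748])
def slot(i): return OB+np.array([[np.cos(SB),-np.sin(SB)],[np.sin(SB),np.cos(SB)]])@[0,[-.1425,-.0475,.0475,.1425][i]]
E
python3 - <<'E'
from h import *
np.set_printoptions(precision=3,suppress=True)
a=np.radians(81.75)
g=np.array([.5456,-.2883]); R=down(a-np.pi)
m.set_gripper(0.65,40)
m.move_ptp([*g,.12],R); m.move_l([*g,.0185],max_speed=.1)
print(m.current_force()); m.set_gripper(0,50); print(m.current_grip_width(),m.current_grip_force())
m.move_l([*g,.14])
print(m.current_grip_width(),m.current_grip_force())
ty=-0.014; t=np.array([.6144,.007])-.018*np.array([np.cos(ty),np.sin(ty)])
Rt=down(ty-np.pi)
m.move_ptp([*t,.14],Rt); m.move_l([*t,.0095],max_speed=.08)
print(m.current_force(),m.current_ee_pos()); m.set_gripper(.5); m.move_l([*t,.14])
m.move_ptp([.43,-.02,.42],down(np.pi)); m.dwell(.2)
p,P=snap("wrist","w2"); np.savez("w2.npz",p=p,P=P); print(m.current_time())
E
```

```text
[-1.155  0.147 -0.347]
0.31234542135771276 51.15552306175232
0.3146662386016043 50.361812710762024
[ 0.811 -0.88  -1.416] [0.597 0.007 0.01 ]
20.125
```

View pics/w2.png

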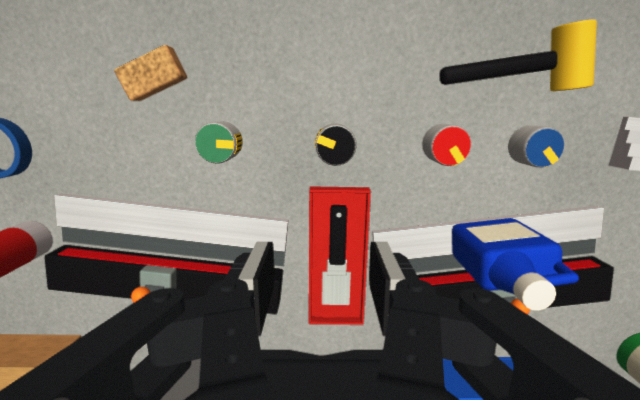

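The scraper lies flat in the tray (340,255), and the tins are unmoved. Now the first tin, measured close up.

```bash
cat >> h.py <<'E'
COL=dict(green=(46,125,80),black=(25,25,25),red=(215,30,25),blue=(30,75,150))
def fit(p,P,x,y,r=.045,z0=.048):
    M=(np.hypot(P[...,0]-x,P[...,1]-y)<r)&(abs(P[...,2]-z0)<0.006)
    n,lab,st,_=cv2.connectedComponentsWithStats(M.astype(np.uint8))
    if n<2: return None
    M=lab==1+np.argmax(st[1:,4]); Q=P[M][:,:2].astype(np.float32)*1000
    mm=cv2.moments(cv2.convexHull(Q)); cx,cy=mm["m10"]/mm["m00"]/1000,mm["m01"]/mm["m00"]/1000
    rad=np.sqrt(mm["m00"]/np.pi)/1000
    c=p.astype(int); Y=M&(c[...,0]>130)&(c[...,1]>100)&(c[...,2]<c[...,1]*.6)&(np.hypot(P[...,0]-cx,P[...,1]-cy)<.028)
    if Y.sum()<5: return None
    B=P[Y][:,:2]; b=B.mean(0)-[cx,cy]; w,V=np.linalg.eigh(np.cov(B.T)); v=V[:,1]*np.sign(V[:,1]@b)
    return np.array([cx,cy]),rad,np.arctan2(b[1],b[0]),np.arctan2(v[1],v[0])
def survey(tins,name=None,r=.08,z0=.048):
    m.move_ptp([.43,-.02,.42],down(np.pi)); m.dwell(.15)
    p,P=snap("wrist",name); return {t:fit(p,P,*xy,r=r,z0=z0) for t,xy in tins.items()}
def close(xy,base=0.,name=None):
    m.move_ptp([*xy,.22+base],down(np.pi)); m.dwell(.2)
    p,P=snap("wrist",name); return fit(p,P,*xy,z0=base+.048)
def carry(xy,th,base,i,base2=.015):
    """grasp tin at xy with label yaw th, place it on slot i with its label to the scanner"""
    R=down(np.pi+th); m.set_gripper(.95)
    m.move_ptp([*xy,base+.12],R); m.move_l([*xy,base+.007],max_speed=.1)
    m.set_gripper(0,40); print("grip",m.current_grip_width(),m.current_grip_force())
    m.move_l([*xy,.16],max_speed=.2); s=slot(i)
    m.move_ptp([*s,.16],down(np.pi+SB)); m.move_l([*s,base2+.0085],max_speed=.09)
    print("held",m.current_grip_width(),m.current_force()); m.set_gripper(.9); m.move_l([*s,.17],max_speed=.15)
E
python3 - <<'E'
from h import *
np.set_printoptions(precision=4,suppress=True)
r=close((.4135,-.1793),name="g1"); print(r)
if r and abs(r[1]-.031)<.002: 
    carry(r[0],r[3],0,0)
    print(survey(dict(black=(.417,0),red=(.418,.172),blue=(.419,.313)),name="w3",r=.075)); print(m.current_time())
    p,P=snap("wrist"); print(slot(0),fit(p,P,*slot(0),z0=.063))
E
```

```text
(array([ 0.4136, -0.1798]), np.float64(0.030699220227211405), np.float64(1.5016726664490225), np.float64(1.5050139099611084))
grip 0.7138704587360839 41.50968197733164
held 0.7119756224881147 [ 0.2351 -0.1772 -3.3432]
{'black': (array([0.4171, 0.0004]), np.float64(0.030428574238630445), np.float64(-1.930289218670306), np.float64(-1.927714368246967)), 'red': (array([0.417 , 0.1717]), np.float64(0.02995831046315844), np.float64(0.6516554969030575), np.float64(0.624569101669254)), 'blue': (array([0.419 , 0.3123]), np.float64(0.029862155553331344), np.float64(0.7676622586064666), np.float64(0.7266427128639841))}
37.4083
[ 0.5339 -0.4163] (array([ 0.5347, -0.4166]), np.float64(0.030512683044025223), np.float64(-0.17065674392990945), np.float64(-0.12826482100293166))
```

View pics/w3.png

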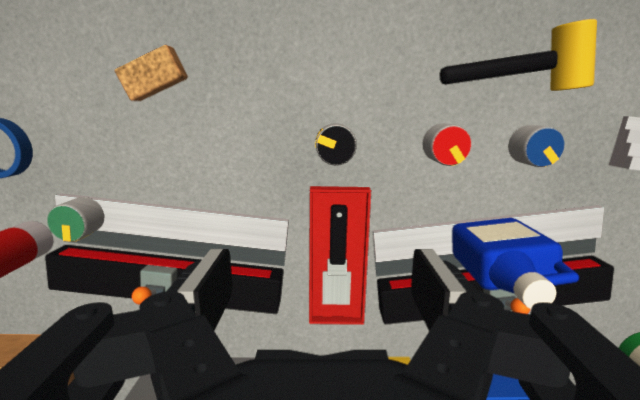

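The green tin stands at its slot (65,220), with the label toward the scanner. Next: the others, with a knock check before each.

Run:
```python
from h import *
np.set_printoptions(precision=4,suppress=True)
T=dict(black=(.4171,.0004),red=(.417,.1717),blue=(.419,.3123))
for i,t in enumerate(list(T),1):
    r=close(T[t]); print(t,r)
    if r is None or abs(r[1]-.031)>.002: print("STOP"); break
    carry(r[0],r[3],0,i); del T[t]
    s=survey(T,name=f"w4{i}",r=.075); print(s,m.current_time())
    if any(v is None or abs(v[1]-.0305)>.002 for v in s.values()): print("STOP"); break
    T={k:v[0] for k,v in s.items()}
    p,P=snap("wrist"); [print(j,slot(j),fit(p,P,*slot(j),z0=.063)) for j in range(i+1)]
```

```text
black (array([0.417 , 0.0003]), np.float64(0.030667870010907792), np.float64(-1.9342541681570937), np.float64(-1.9543295088406696))
grip 0.7146193143458802 40.93525889329612
held 0.7173048438266213 [ 0.0987 -0.083  -2.929 ]
{'red': (array([0.4171, 0.1718]), np.float64(0.029974345431605508), np.float64(0.6439224355974682), np.float64(0.6061949121487865)), 'blue': (array([0.3943, 0.3018]), np.float64(0.02978373915093813), np.float64(0.7765969287726968), np.float64(0.7593101284892243))} 49.8167
0 [ 0.5339 -0.4163] (array([ 0.5346, -0.4166]), np.float64(0.03063244206845271), np.float64(-0.17247293141844416), np.float64(-0.1299294135135014))
1 [ 0.545 -0.322] (array([ 0.5434, -0.3219]), np.float64(0.02992891063279504), np.float64(-0.18950168147922716), np.float64(-0.12063949623318986))
red (array([0.4175, 0.1731]), np.float64(0.030638744295906534), np.float64(0.618846192656209), np.float64(0.6402940349665273))
grip 0.7172506470078026 41.43690892495215
held 0.7161915794528194 [ 1.0669  0.2837 -3.1465]
{'blue': (array([0.3945, 0.3015]), np.float64(0.029520593842547804), np.float64(0.7928011
[... 623 characters left out ...]
)
grip 0.7137969662762588 41.87357132323086
held 0.7180160301404794 [-0.7547 -0.0124 -1.8539]
{} 72.1833
0 [ 0.5339 -0.4163] (array([ 0.5343, -0.4164]), np.float64(0.030209871093309908), np.float64(-0.19381866773047635), np.float64(-0.09175670109403965))
1 [ 0.545 -0.322] (array([ 0.5436, -0.322 ]), np.float64(0.029861361051419056), np.float64(-0.19522126949486465), np.float64(-0.10021077202565655))
2 [ 0.5562 -0.2276] (array([ 0.5561, -0.2282]), np.float64(0.03028789819602582), np.float64(-0.16846461631782186), np.float64(-0.13058881213991919))
3 [ 0.5673 -0.1333] (array([ 0.5669, -0.1338]), np.float64(0.030176880133537896), np.float64(-0.13261383939585833), np.float64(-0.1338552308688935))
```

All four tins stand aligned in their slots (blue was knocked along the way and picked from its new place). Now measure the toggle tip.

Run:
```python
from h import *
np.set_printoptions(precision=4,suppress=True)
m.move_ptp([.50,-.27,.36],down(np.pi+SB)); m.set_gripper(0); m.dwell(.2)
R2=np.array([[np.cos(SB),np.sin(SB)],[-np.sin(SB),np.cos(SB)]])
for cam in ("wrist","side"):
    p,P=snap(cam,f"t_{cam}"); c=p.astype(int)
    o=(c[...,0]>180)&(c[...,1]<150)&(c[...,1]>50)&(c[...,2]<90)&(abs(P[...,0]-.64)<.08)&(abs(P[...,1]+.28)<.08)&(P[...,2]>.05)
    Q=P[o]; L=(Q[:,:2]-OB)@R2.T
    print(cam,len(Q),np.percentile(L,[3,50,97],axis=0).tolist() if len(Q) else 0,np.percentile(Q[:,2],[3,50,97]) if len(Q) else 0)
    print([(round(r["confidence"],2),np.round(r["at"],3)) for r in m.look_for(cam,"toggle_b_tip")])
cv2.imwrite("pics/t_crop.png",cv2.resize(cv2.imread("pics/t_side.png")[150:310,330:530],None,fx=3.5,fy=3.5))
```

```text
wrist 100 [[0.003926177614501106, -0.05501665484541304], [0.017707672367174132, 0.03992593955916486], [0.02773770273418134, 0.07311385865950934]] [0.062  0.0636 0.0656]
[(0.7, array([ 0.564, -0.136,  0.066]))]
side 94 [[0.004807236188420006, -0.011440323176484333], [0.06472939081952417, 0.002403314549746097], [0.08097435121209749, 0.06329896103401589]] [0.0595 0.1204 0.1287]
[(0.4, array([ 0.622, -0.287,  0.122])), (0.4, array([0.416, 0.47 , 0.019]))]
```

View pics/t_crop.png

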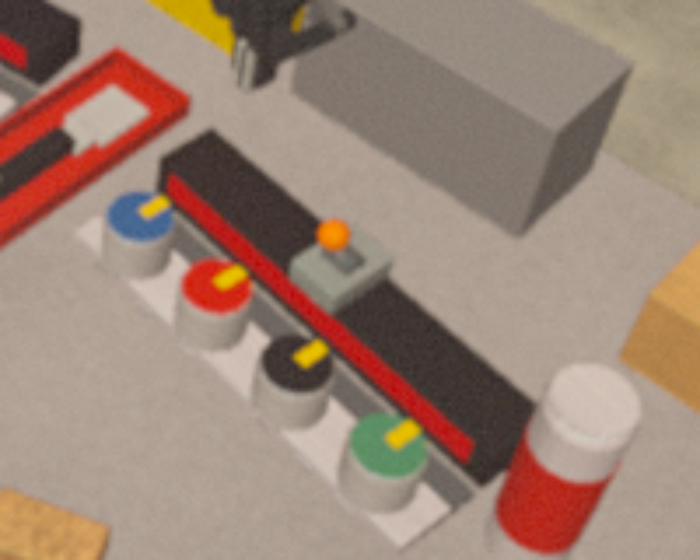

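View pics/t_wrist.png

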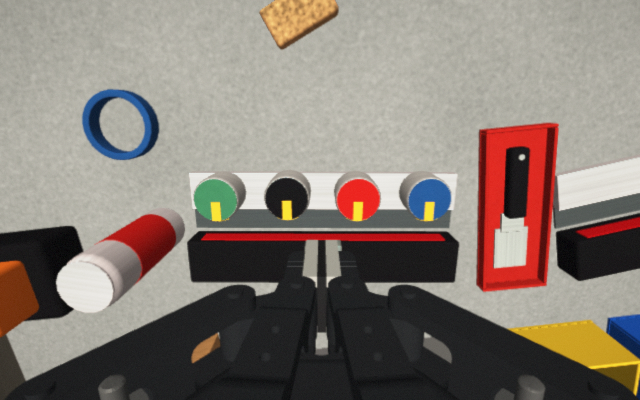

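The crop shows the tins with labels to the scanner and the orange ball at (333,235), leaning to the robot: local x'≈0.068, z≈0.12. Push it over.

Run:
```python
from h import *
np.set_printoptions(precision=3,suppress=True)
ux=np.array([np.cos(SB),np.sin(SB)]); at=lambda x,z:[*(OB+x*ux),z]
m.move_ptp(at(.025,.22),down(np.pi+SB)); m.move_l(at(.025,.102))
f0=np.array(m.current_force()); m.move_l(at(.085,.102),max_speed=.05)
for x in np.arange(.09,.131,.004):
    m.move_l(at(x,.102),max_speed=.04); f=(np.array(m.current_force())-f0)[:2]@ux; print(round(x,3),round(f,2))
    if f<-8: break
m.move_l(at(.05,.102)); m.move_l(at(.03,.25))
m.move_ptp([.35,.1,.42],down(np.pi)); m.dwell(.2); print(m.current_time())
p,P=snap("side","e_side"); snap("scene","e_scene"); c=p.astype(int)
o=(c[...,0]>180)&(c[...,1]<150)&(c[...,1]>50)&(c[...,2]<90)&(abs(P[...,0]-.66)<.06)&(abs(P[...,1]+.28)<.04)&(P[...,2]>.09)
print((P[o].mean(0)[:2]-OB)@ux,P[o].mean(0))
for j in range(4): print(j,slot(j),fit(p,P,*slot(j),z0=.063))
cv2.imwrite("pics/e_crop.png",cv2.resize(cv2.imread("pics/e_side.png")[90:330,220:540],None,fx=2.4,fy=2.4,interpolation=2))
```

```text
0.09 0.36
0.094 -0.13
0.098 -9.79
81.6667
0.11410936771323651 [ 0.664 -0.29   0.122]
0 [ 0.534 -0.416] (array([ 0.533, -0.418]), np.float64(0.02992309096462736), np.float64(-0.05677364093299017), np.float64(-0.1513610823171704))
1 [ 0.545 -0.322] (array([ 0.541, -0.324]), np.float64(0.02971097064648572), np.float64(0.016953190227957427), np.float64(-0.02253804922563969))
2 [ 0.556 -0.228] (array([ 0.553, -0.23 ]), np.float64(0.029580133133854613), np.float64(-0.003773417647376341), np.float64(-0.22293697470747634))
3 [ 0.567 -0.133] (array([ 0.564, -0.135]), np.float64(0.029975509871673023), np.float64(-0.006280478780783964), np.float64(-0.21556710025140627))
```

View pics/e_crop.png

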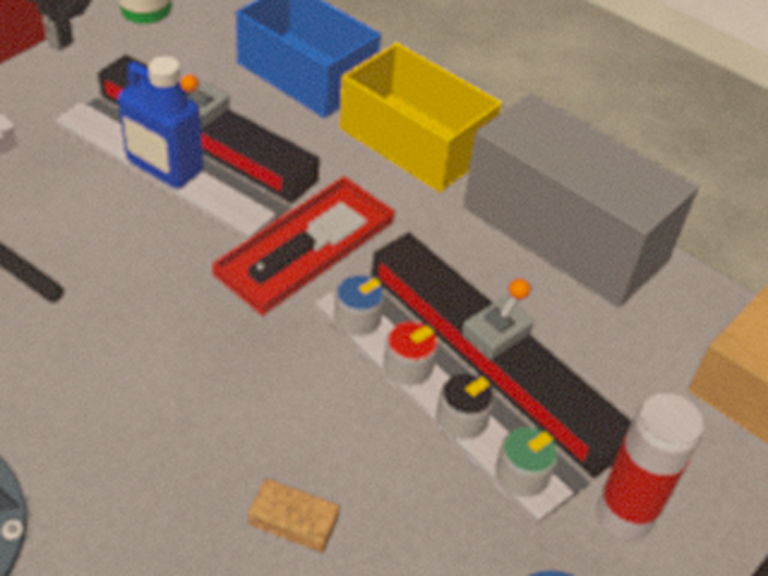

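The toggle (518,290) now leans away. It travelled about 49 mm to its stop, and the four tins, scraper and jug are in order.

```bash
python3 -c "
from bench import manip as m
print(m.sign_off())"
```

```text
the job is handed in; nothing more can be done
None
```

The job is handed in: the scraper is flat in the red tray, all four tins (green, black, red, blue) stand on ledge B with labels facing its scanner, and toggle B was pushed to its stop; the jug and toggle A were not touched.

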